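Shut the control desk's service hatch and lock its quarter-turn stud

ROBOT

A 6-joint arm with a two-finger parallel gripper is mounted at the origin on the work surface. World frame = base frame: x ahead of the robot, y to its left, z up, the work surface at z = 0. Lengths are in m, angles in rad, forces in N, time in s.
With the tool pointing down it reaches from about 0.35 to 0.95 m from the base axis. Payload 17.4 kg.
Tool frame: the origin (TCP) lies at the very end of the fingers, on their centre line; the grasp point (between the pads) lies 19 mm behind it; z points along the fingers, y is the line along which they close (so a half turn about z gives the same grasp; the last joint's range is limited). The gripper opens to 93 mm and grips with 3 to 60 N. Pads are 15 mm wide; open, the fingers measure 128 mm over their backs; the gripper's body (75 mm by 188 mm) begins 65 mm behind the grasp point.
Start: joints at [-1.38, 0.116, 1.442, -0, 1.584, -0.038], TCP at [0.153, -0.657, 0.219] pointing down, gripper open.
Joint ranges: [-2.83, 2.83], [-0.83, 2.19], [0.07, 2.5], [-1.14, 4.28], [0.01, 3], [-2.97, 2.97]. Speed limits (rad/s): [1.89, 1.89, 2.22, 3.14, 3.14, 3.14].

INTERFACE

Orientations are given as a unit quaternion [x, y, z, w].
In Python, from plant import manip gives the robot as it stands.
- The arm moves only by the tool steer_hand, called after "Call:" as name(argument=value, ...) on one line, values as JSON. Schema: {"type":"object","properties":{"rows":{"type":"array","items":{"type":"array","prefixItems":[{"type":"array","items":{"type":"number"},"minItems":3,"maxItems":3},{"type":"array","items":{"type":"number"},"minItems":3,"maxItems":3}],"minItems":2,"maxItems":2},"minItems":1,"maxItems":10},"finger_gap":{"type":"number"},"force":{"type":"number"},"only":{"type":"string"},"quiet":{"type":"boolean"},"lines":{"type":"string"}},"required":["rows"],"additionalProperties":false}. rows is a list of rows, 1 to 10 of them, each written [[dx, dy, dz], [rx, ry, rz]]: dx, dy, dz in m, then a rotation vector rx, ry, rz in rad; each row is the pose to reach, as a shift and turn from the pose commanded when the call began, along the tool's axes at that moment; what a row does not reach only later rows make up. A row lasts 1/10 s, in which the tool goes at most 0.05 m and 0.15 rad, less where a joint would pass 70% of its speed; a pose out of reach is approached as far as the arm can. finger_gap is the finger opening in m, set as the call begins (left out keeps the last). The fingers move at their own pace and stop on an object; force is the grip in N (left out, the last holds). Time passes only in rows, so rows that do not move let the fingers close. The tool returns the time, the measured TCP pose, the force, the opening and the grip force at its end. only (a regular expression) keeps the lines of the reply that match it, lines (a string "A,B") keeps lines A to B, and quiet returns only ok. Input that does not fit is refused with a message, and nothing moves.
- manip.observe(): the state, without advancing time (a new reading comes with each control period).
- manip.read_camera(name): name is "scene" or "top" or "wrist"; returns the picture (480x640x3 uint8, blue, green, red); there is no depth.
- manip.camera_params(name): a dict with "mtx" (3x3 intrinsics, pixels), "extrinsics" (4x4, takes a point from camera to world coordinates); the wrist camera has in their place "hand_eye" (4x4, takes a point from camera to tool coordinates, whose origin is the TCP and whose axes are the flange's). Camera axes: x right, y down, z forward; pixel columns grow to the right and rows downward; lengths in m; the calibration is good to about 2 mm. A picture is of the moment at which its call begins: read the wrist's pose just before it. camera_params takes no time and is no camera call.
- manip.hand_in(): hands the job in; it is judged then, once.
The state is a dict: "time_s": time; "q": joint angles; "joint_vel": joint speeds; "joint_torque": joint torques, N m; "tcp_pos": TCP position; "tcp_rot": TCP orientation; "ft_force": force on the tool from outside, world axes, zero at the start; "wrist_torque": the same for the moment, N m; "grip_width": finger opening in m; "gripper_force": force on a finger pad.
Only numpy, scipy, OpenCV 4.12 (cv2) and the standard library are available. Lean on these libraries where they do the work, as an engineer would, in place of code of your own. Each camera call takes 0.05 s, during which the arm holds its last target. There are 200 camera calls.

TASK

The service hatch on the sloping face of the grey control desk has been left open. Swing it fully shut, then push its black wing stud in against the spring and turn it a quarter turn clockwise, so that it clicks into its notch and the hatch is locked. Let go, and leave the loose things on and around the desk where they are.

Things in the scene. Friction and masses are not known exactly. Their poses are not given: they have to be found in the camera images.
- console: Grey steel control desk, fixed, 300 deep (x) x 340 wide (y) x 219 high. Origin: centre of its underside; x from its low front, towards the robot, to its back; z up. Front lip 80 high; from its top edge (x -150) the face rises backwards at 30 degrees to the flat top (x +90 to +150). A red emergency stop, buttons and lamps on the upper face (x over +20) stand up to 30 proud. Yaw varies.
- hatch (a joint): Blue steel hatch low on the sloping face, 130 up the slope x 170 wide x 4 thick, hinged along its upper edge. Radians: 0 = shut, flat on the face; grows as its free lower edge swings up; limit 1.2. Starts at 0.5 to 0.95. A friction hinge (0.4 N m) holds it at any angle; 1 to 5 N pressed on the outer face near the free edge moves it. Only the stud stands on it. It stays shut once shut.
- hatch_hinge (a point): Middle of the hatch's hinge line, fixed to the desk, level with the underside of the shut hatch (its outer face is 4 mm higher). Axes of the sloping face: x up the slope, y along the hinge to the left as seen by the robot, z square out of the face (30 degrees from vertical, leaning towards the robot).
- hatch_edge (a point): Middle of the free edge of the hatch, on its outer face; moves with the hatch; 135 mm from the hinge line. x from this edge to the hinge, y along the edge, z out of the hatch's outer face.
- stud_wing (a point): Centre of the stud's black wing, 36 long (x) x 10 thick (y, the way to pinch it) x 18 high (z, out of the hatch), white line on top; below it a collar of radius 9, 3 thick. It stands square on the hatch's middle line, 30 mm from the free edge; stud out, this point is 28 mm above the outer face. Unlocked, the wing points at the hinge; locked, it lies along it. No other part within 95 mm.
- stud_push (a joint): Metres the stud is pushed in: 0 = out, stop at 0.015. Spring: 3 N at 0, plus 0.5 N per mm. With the hatch shut, the stud's cross pin stands in a slot that lets it turn only 0.2 rad; past 0.0085 the pin is through and it turns freely (0.010 to 0.014 is good). Let go after the quarter turn it springs back to about 0.0055, pin in its notch: locked. Let go short of that it may not hold.
- stud_turn (a joint): Turn of the stud in radians, clockwise as seen from outside: 0 = unlocked, 1.57 = locked, stop at 1.60, friction 0.02 N m. Starts at 0 to 0.08. The notch has sloping sides: let go past about 1.35 with the stud pushed in, the spring seats the pin in the notch, which leaves it 0.2 rad of play. Turned while the hatch is open, the pin would miss its slot and must be turned back.
- fuse_carton: Bystander: cardboard carton 45 x 85 x 35 high on the flat top of the desk. Origin under its centre.
- screwdriver: Bystander: screwdriver lying on the bench in front of the desk. Origin at its middle, on the bench.
- relay: Bystander: small clear plug-in relay 50 x 28 x 22 high on the bench in front of the desk. Origin under its centre.
- contactor: Bystander: black and ivory contactor 75 x 45 x 80 high on the bench beside the desk. Origin under its centre.
- bearing: Bystander: steel ball bearing, 72 across x 17 high, flat on the bench beside the desk. Origin under its centre.
- cleaner_can: Bystander: red and yellow can, 54 across x 130 high, upright beside the desk. Origin under its centre.
- carton: Bystander: small open carton of brass fittings, 95 x 75 x 50 high, on the bench beside the desk. Origin under its centre.

How it is judged:
By the outcome, as a careful person would: the job done as asked, in the order asked, and still so for the second after the job is handed in, with the robot touching nothing.
It also fails if it takes over 48 s, if anything falls off the work surface, if the arm or the gripper's body presses on something with over 40 N, if the wrist force passes 120 N, or if a joint passes its speed limit or range.

## Working session

There is one attempt and no reset: what is moved stays moved. The work goes in short steps, Python scripts to look and compute and a tool call to move; the robot and the scene stay as the last step left them, time stands still between calls to the robot, and variables do not carry over. Pictures are saved under pics/ and viewed, at most 10 in all, crops included, and the job is handed in when it is done.

```bash
ls; mkdir -p pics; python3 - <<'E'
from plant import manip
import cv2,numpy as np
s=manip.observe();print(s)
for n in("scene","top"):
    im=manip.read_camera(n);cv2.imwrite(f"pics/{n}0.png",im)
    p=manip.camera_params(n);print(n,np.round(p["mtx"],1).tolist(),np.round(p["extrinsics"],3).tolist())
print(manip.camera_params("wrist"))
E
```

```text
pics
plant.py
{'time_s': 0.0, 'q': array([-1.37980119e+00,  1.16509285e-01,  1.44232571e+00,  2.05228014e-05,
        1.58400118e+00, -3.78109712e-02]), 'joint_vel': array([ 0.00074963, -0.00055751,  0.00154976, -0.00011992,  0.00018272,
        0.00064886]), 'joint_torque': array([-3.67388857e-03, -7.21255374e+01, -6.22636199e+01,  7.77459727e-02,
        2.36830168e-02, -1.06116647e-04]), 'tcp_pos': array([ 0.15304722, -0.65718805,  0.21785195]), 'tcp_rot': array([ 9.93462898e-01,  1.14153771e-01, -3.73449286e-05, -6.20723439e-04]), 'ft_force': array([-0.67667949,  0.31488497, -0.12981964]), 'wrist_torque': array([ 0.02624634,  0.0301937 , -0.00661356]), 'gripper_force': 0.0, 'grip_width': 0.09302238281740606}
scene [[450.4, 0.0, 314.1], [0.0, 450.4, 237.6], [0.0, 0.0, 1.0]] [[0.983, -0.106, 0.153, 0.428], [-0.186, -0.606, 0.774, -0.707], [0.01, -0.789, -0.615, 0.738], [0.0, 0.0, 0.0, 1.0]]
top [[498.5, 0.0, 326.9], [0.0, 498.5, 235.4], [0.0, 0.0, 1.0]] [[-0.014, -0.994, 0.108, 0.496], [-1.0, 0.016, 0.012, 0.051], [-0.013, -0.108, -0.994, 1.173], [0.0, 0.0, 0.0, 1.0]]
{'mtx': array([[411.85875013,   0.        , 317.44856942],
       [  0.        , 411.85875013, 246.37207996],
       [  0.        ,   0.        ,   1.        ]]), 'hand_eye': array([[-1.75221597e-04, -9.61054721e-01, -2.76358089e-01,
         7.80935799e-02],
       [ 9.99999969e-01, -1.19017449e-04, -2.20146659e-04,
        -1.06497248e-03],
       [ 1.78681551e-04, -2.76358118e-01,  9.61054711e-01,
        -1.65651121e-01],
       [ 0.00000000e+00,  0.00000000e+00,  0.00000000e+00,
         1.00000000e+00]])}
```

View pics/scene0.png

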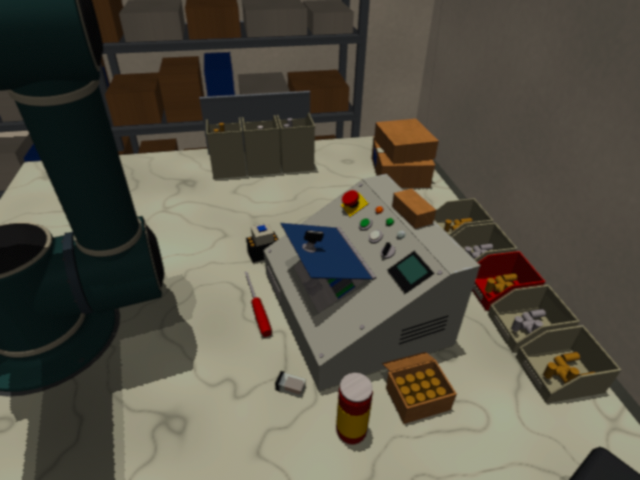

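View pics/top0.png

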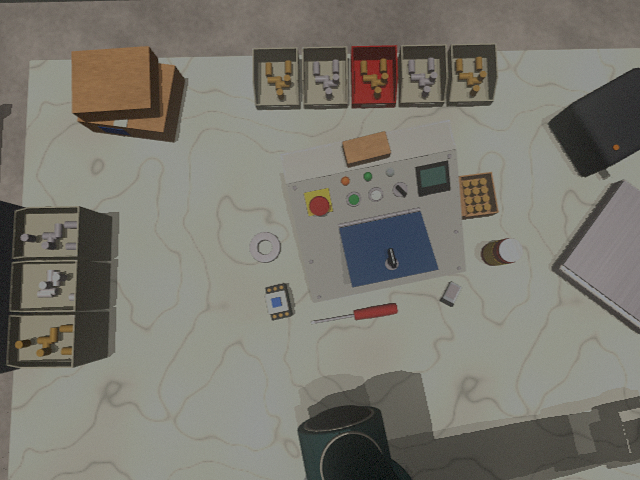

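The scene view shows the hatch open, with blue corners near (283,223), (332,233), (374,278) and (302,275), and the stud at (313,238). In the top view the blue corners are near (340,227), (422,210), (439,270) and (356,287), and the stud is at (392,258).

```bash
cat > h.py <<'E'
import cv2,numpy as np
from plant import manip
def ray(n,px):
    p=manip.camera_params(n);E=p["extrinsics"]
    d=np.c_[np.asarray(px,float).reshape(-1,2),np.ones(len(np.asarray(px,float).reshape(-1,2)))]@np.linalg.inv(p["mtx"]).T@E[:3,:3].T
    return E[:3,3],d/np.linalg.norm(d,axis=1)[:,None]
def tri(o1,d1,o2,d2):
    A=np.c_[d1,-d2];t=np.linalg.lstsq(A,o2-o1,rcond=None)[0]
    a=o1+t[0]*d1;b=o2+t[1]*d2
    return (a+b)/2,np.linalg.norm(a-b)
def quad(im,roi):
    h=cv2.cvtColor(im,cv2.COLOR_BGR2HSV);m=cv2.inRange(h,(98,110,35),(122,255,255))
    k=np.zeros_like(m);x0,y0,x1,y1=roi;k[y0:y1,x0:x1]=m[y0:y1,x0:x1]
    c=max(cv2.findContours(k,0,2)[0],key=cv2.contourArea);hull=cv2.convexHull(c)
    q=cv2.approxPolyN(hull,4,ensure_convex=True).reshape(-1,2)
    # refine: fit line to hull-contour points near each side
    P=c.reshape(-1,2).astype(float);L=[]
    for i in range(4):
        a,b=q[i].astype(float),q[(i+1)%4].astype(float);u=(b-a)/np.linalg.norm(b-a);n=np.array([-u[1],u[0]])
        s=(P-a)@u/np.linalg.norm(b-a);w=P[(abs((P-a)@n)<3)&(s>.1)&(s<.9)]
        vx,vy,x,y=cv2.fitLine(w.astype(np.float32),cv2.DIST_HUBER,0,.01,.01).ravel();L.append(np.cross([x,y,1],[x+vx,y+vy,1]))
    r=[]
    for i in range(4):
        p=np.cross(L[i-1],L[i]);r.append(p[:2]/p[2])
    return np.array(r),cv2.contourArea(c)
E
python3 - <<'E'
from h import *
s=cv2.imread("pics/scene0.png");t=cv2.imread("pics/top0.png")
qs,a=quad(s,(260,200,400,300));qt,b=quad(t,(320,195,460,300));print(qs.round(1),a,qt.round(1),b)
S=[[283,223],[302,275],[374,278],[332,233]];T=[[356,287],[439,270],[422,210],[340,227]]
P=[]
for u,v in zip(S,T):
    u=qs[np.argmin(((qs-u)**2).sum(1))];v=qt[np.argmin(((qt-v)**2).sum(1))]
    o1,d1=ray("scene",u);o2,d2=ray("top",v);p,g=tri(o1,d1[0],o2,d2[0]);P.append(p);print(u.round(1),v.round(1),p.round(4),round(g,4))
P=np.array(P);print([round(np.linalg.norm(P[i]-P[i-1]),4) for i in range(4)])
o=np.hstack([cv2.resize(s[200:300,250:390],None,fx=3,fy=3),cv2.resize(t[195:295,330:450],None,fx=3,fy=3)]);cv2.imwrite("pics/c.png",o)
E
```

```text
[[335.3 228.4]
 [369.6 276.5]
 [316.6 288.2]
 [282.3 223.8]] 2865.0 [[393.6 231.2]
 [389.6 231.7]
 [392.  231.8]
 [394.5 228.4]] 6.5
[282.3 223.8] [389.6 231.7] [ 0.549  -0.0518  0.2615] 0.1015
[316.6 288.2] [393.6 231.2] [ 0.5886 -0.0767  0.1094] 0.0592
[369.6 276.5] [394.5 228.4] [ 0.6423 -0.084   0.131 ] 0.0418
[335.3 228.4] [389.6 231.7] [ 0.5998 -0.0559  0.2366] 0.0064
[np.float64(0.0567), np.float64(0.1591), np.float64(0.0583), np.float64(0.1173)]
```

View pics/c.png

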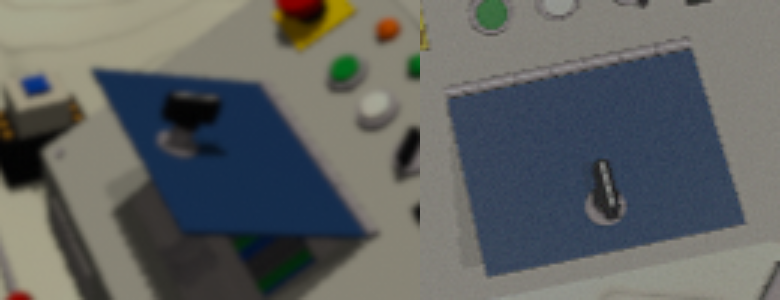

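The crop shows clean hatch corners. In the scene view they are (281,223), (337,228), (374,278) and (311,278); in the top view (339,227), (420,211), (438,269) and (353,287). The masks need tuning, so I'll seed the edge fits with these corners.

```bash
cat >> h.py <<'E'
def refine(im,q,sat,H=(100,125)):
    """line fits to the blue mask's border near each side of a seeded quad"""
    h=cv2.cvtColor(cv2.GaussianBlur(im,(3,3),0),cv2.COLOR_BGR2HSV);m=cv2.inRange(h,(H[0],sat,30),(H[1],255,255))
    q=np.array(q,float);k=np.zeros_like(m);c0=q.mean(0);cv2.fillConvexPoly(k,np.int32(np.round(c0+(q-c0)*1.06)),255)
    m=cv2.morphologyEx(m&k,cv2.MORPH_OPEN,np.ones((3,3)))
    c=max(cv2.findContours(m,0,cv2.CHAIN_APPROX_NONE)[0],key=cv2.contourArea);P=c.reshape(-1,2).astype(float);L=[];N=[]
    for i in range(4):
        a,b=q[i],q[(i+1)%4];l=np.linalg.norm(b-a);u=(b-a)/l;n=np.array([-u[1],u[0]])
        s=(P-a)@u/l;w=P[(abs((P-a)@n)<3.5)&(s>.08)&(s<.92)];N.append(len(w))
        vx,vy,x,y=cv2.fitLine(w.astype(np.float32),cv2.DIST_HUBER,0,.01,.01).ravel()
        L.append(np.cross([x,y,1],[x+vx,y+vy,1]))
    r=[np.cross(L[i-1],L[i]) for i in range(4)]
    return np.array([p[:2]/p[2] for p in r]),N
E
python3 - <<'E'
from h import *
s=cv2.imread("pics/scene0.png");t=cv2.imread("pics/top0.png")
for im,p in((s,(320,255)),(t,(380,225)),(t,(390,275))):print(cv2.cvtColor(im,cv2.COLOR_BGR2HSV)[p[1],p[0]])
# order: free edge y+, free y-, hinge y-, hinge y+
S=[[281,223],[311,277.7],[373.7,278],[337.3,228]];T=[[352.7,287],[438.3,269],[420,211],[339.3,226.7]]
qs,n=refine(s,S,100);qt,n2=refine(t,T,90);print(qs.round(1).tolist(),n,qt.round(1).tolist(),n2)
for A,B in((S,T),(qs,qt)):
    P=[]
    for u,v in zip(A,B):
        o1,d1=ray("scene",u);o2,d2=ray("top",v);p,g=tri(o1,d1[0],o2,d2[0]);P.append(p);print(p.round(4),round(g,4))
    P=np.array(P);print([round(float(np.linalg.norm(P[i]-P[i-1])),4) for i in range(4)])
    h=P[2:].mean(0);f=P[:2].mean(0);yax=P[3]+P[0]-P[2]-P[1];yaw=np.arctan2(-yax[0],yax[1]);v=f-h
    fx=np.array([np.cos(yaw),np.sin(yaw)]);print("yaw",yaw,"h",h,"f",f,"theta",np.pi/6+np.arctan2(v[2],-(v[:2]@fx)))
E
```

```text
[107 182  77]
[108 106  84]
[108  91  90]
[[282.5, 223.9], [310.4, 277.1], [371.1, 278.3], [335.2, 228.3]] [46, 52, 43, 47] [[353.1, 284.9], [435.9, 267.8], [418.8, 212.3], [341.0, 228.9]] [72, 48, 67, 51]
[0.5016 0.0142 0.2104] 0.0028
[ 0.5328 -0.1511  0.2093] 0.001
[ 0.654  -0.1277  0.167 ] 0.0036
[0.6239 0.0372 0.1653] 0.0021
[0.1324, 0.1682, 0.1305, 0.1677]
yaw 0.18333955197694496 h [ 0.63897442 -0.04525175  0.16614664] f [ 0.51719048 -0.06846445  0.2098406 ] theta 0.8624474392100734
[0.505  0.0133 0.2084] 0.0017
[ 0.5339 -0.1469  0.2069] 0.0018
[ 0.6508 -0.1255  0.1647] 0.0018
[0.6188 0.0339 0.1676] 0.0014
[0.1226, 0.1628, 0.1261, 0.1625]
yaw 0.1884740386659221 h [ 0.63478315 -0.04580121  0.1661539 ] f [ 0.51947174 -0.06681988  0.20765962] theta 0.8639409522934993
```

Call:
steer_hand(rows=[[[0, 0, -0.05], [0, 0, -0.15]], [[0, 0, -0.1], [0, 0, -0.3]], [[0, 0, -0.15], [0, 0, -0.45]], [[0, 0, -0.18], [0, 0, -0.6]], [[0, 0, -0.18], [0, 0, -0.75]], [[0, 0, -0.18], [0, 0, -0.9]], [[0, 0, -0.18], [0, 0, -1.05]], [[0, 0, -0.18], [0, 0, -1.2]], [[0, 0, -0.18], [0, 0, -1.35]], [[0, 0, -0.18], [0, 0, -1.5]]])

```text
time_s: 1.1
tcp_pos: [0.1531, -0.6574, 0.3982]
tcp_rot: [0.647, 0.763, 0.0, -0.0]
ft_force: [-0.3, -0.9, 0.6]
grip_width: 0.0929
gripper_force: 0.0
```

```bash
cat >> h.py <<'E'
from scipy.spatial.transform import Rotation as R
hinge=np.array([.641,-.0446,.1604]);yaw=.186
def face(flip=True):
    fx=np.array([np.cos(yaw),np.sin(yaw),0]);z=np.array([0,0,1.]);c,s=np.cos(np.pi/6),.5
    X=c*fx+s*z;N=-s*fx+c*z;Y=np.cross(N,X)
    return X,Y,N
def rel(xs,ys,zs,turn=0,show=True):
    """shift + rotvec in tool axes to reach face coords (from the hinge), tool x down the slope, z into face"""
    X,Y,N=face();T=hinge+xs*X+ys*Y+zs*N
    Rt=R.from_matrix(np.c_[-X,Y,-N])*R.from_euler('z',turn)
    s=manip.observe();Rc=R.from_quat(s["tcp_rot"])
    d=Rc.inv().apply(T-s["tcp_pos"]);r=(Rc.inv()*Rt).as_rotvec()
    print("shift",d.round(4),"rot",r.round(4),"T",T.round(4));print("q",s["q"].round(3),"t",round(s["time_s"],2))
def where():
    X,Y,N=face();s=manip.observe();v=s["tcp_pos"]-hinge;Rt=R.from_matrix(np.c_[-X,Y,-N])
    print("face xyz",(v@np.c_[X,Y,N]).round(4),"rot",(Rt.inv()*R.from_quat(s["tcp_rot"])).as_rotvec().round(3),"F",(s["ft_force"]@np.c_[X,Y,N]).round(1),"w",round(s["grip_width"],4),"q",s["q"].round(2))
E
python3 -c "
from h import *
rel(-.08,0,.25)"
```

```text
shift [0.5205 0.3873 0.0617] rot [-0.4155 -0.4076 -1.5529] T [ 0.4501 -0.0805  0.3369]
q [-1.38   0.127  1.141  0.     1.874 -1.544] t 1.1
```

Call:
steer_hand(rows=[[[0.035, 0.026, 0], [0, 0, -0.1]], [[0.07, 0.052, 0], [0, 0, -0.2]], [[0.105, 0.078, 0], [0, 0, -0.3]], [[0.14, 0.104, 0], [0, 0, -0.4]], [[0.175, 0.13, 0], [0, 0, -0.5]], [[0.21, 0.156, 0], [0, 0, -0.6]], [[0.245, 0.182, 0], [0, 0, -0.7]], [[0.28, 0.208, 0], [0, 0, -0.8]], [[0.315, 0.234, 0], [0, 0, -0.9]], [[0.35, 0.26, 0], [0, 0, -1.0]]])

```text
time_s: 2.1
tcp_pos: [0.3551, -0.2692, 0.3985]
tcp_rot: [0.203, 0.979, 0.0, 0.0]
ft_force: [1.2, 0.0, 0.3]
grip_width: 0.0932
gripper_force: 0.0
```

```bash
python3 -c "
from h import *
rel(-.08,0,.20)"
```

```text
shift [-0.0328  0.2249  0.1049] rot [-0.1557 -0.5079 -0.5812] T [ 0.4746 -0.0759  0.2936]
q [-0.706 -0.37   1.593  0.     1.918 -1.868] t 2.1
```

Call:
steer_hand(rows=[[[-0.004, 0.028, 0.013], [-0.02, -0.064, -0.073]], [[-0.008, 0.056, 0.026], [-0.039, -0.127, -0.145]], [[-0.012, 0.084, 0.039], [-0.058, -0.19, -0.218]], [[-0.016, 0.112, 0.052], [-0.078, -0.254, -0.291]], [[-0.02, 0.14, 0.065], [-0.097, -0.317, -0.363]], [[-0.024, 0.168, 0.078], [-0.117, -0.381, -0.436]], [[-0.028, 0.196, 0.091], [-0.136, -0.444, -0.508]], [[-0.033, 0.225, 0.105], [-0.1557, -0.5079, -0.5812]], [[-0.033, 0.225, 0.105], [-0.1557, -0.5079, -0.5812]], [[-0.033, 0.225, 0.105], [-0.1557, -0.5079, -0.5812]]])

```text
time_s: 3.1
tcp_pos: [0.4749, -0.0778, 0.2936]
tcp_rot: [-0.088, 0.962, 0.024, 0.257]
ft_force: [0.8, -0.0, 0.6]
grip_width: 0.0929
gripper_force: 0.0
```

```bash
python3 - <<'E'
from h import *
rel(-.08,0,.10);where()
cv2.imwrite("pics/scene1.png",cv2.resize(manip.read_camera("scene")[130:330,200:480],None,fx=2.8,fy=2.8))
E
```

```text
shift [-0.0002  0.0021  0.1   ] rot [-0.0017 -0.0011 -0.0035] T [ 0.5238 -0.0667  0.207 ]
q [-0.386 -0.658  2.011  0.279  1.345 -2.14 ] t 3.1
face xyz [-0.0801 -0.002   0.2   ] rot [0.002 0.001 0.003] F [ 1.  -0.2  0.2] w 0.0929 q [-0.39 -0.66  2.01  0.28  1.35 -2.14]
```

View pics/scene1.png

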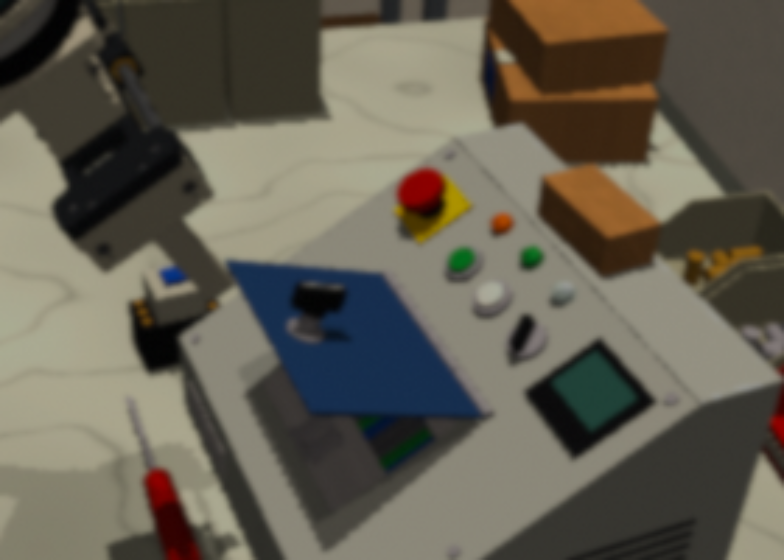

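The picture shows the gripper up and to the left of the open hatch, with a finger near crop (200,260). I'll project the TCP and the planned points to check the frames.

```bash
python3 - <<'E'
from h import *
p=manip.camera_params("scene");E=np.linalg.inv(p["extrinsics"])
def pr(P):
    c=E[:3,:3]@P+E[:3,3];u=(p["mtx"]@c)[:2]/c[2];return ((u-[200,130])*2.8).round(0)
X,Y,N=face();s=manip.observe();Rc=R.from_quat(s["tcp_rot"])
print("tcp",pr(s["tcp_pos"]),[pr(s["tcp_pos"]+Rc.apply([0,y,-z])) for y in(-.055,.055) for z in(0,.08)])
th=.863;v=-np.cos(th)*X+np.sin(th)*N;n=np.sin(th)*X+np.cos(th)*N
print("edge",[pr(hinge+.135*v+.004*n+y*Y) for y in(-.085,0,.085)],"stud",pr(hinge+.105*v+.041*n))
E
```

```text
tcp [196. 242.] [array([223., 294.]), array([147., 206.]), array([171., 195.]), array([ 99., 110.])]
edge [array([310., 414.]), array([264., 332.]), array([224., 261.])] stud [322. 289.]
```

Call:
steer_hand(rows=[[[-0.005, 0.002, 0.03], [0, 0, 0]], [[-0.01, 0.002, 0.06], [0, 0, 0]], [[-0.01, 0.002, 0.08], [0, 0, 0]], [[-0.01, 0.002, 0.095], [0, 0, 0]], [[-0.01, 0.002, 0.11], [0, 0, 0]], [[-0.008, 0.002, 0.125], [0, 0, 0]], [[-0.006, 0.002, 0.14], [0, 0, 0]], [[-0.004, 0.002, 0.155], [0, 0, 0]], [[-0.001, 0.002, 0.17], [0, 0, 0]], [[0.002, 0.002, 0.182], [0, 0, 0]]])

```text
time_s: 4.15
tcp_pos: [0.5633, -0.0609, 0.1353]
tcp_rot: [-0.087, 0.962, 0.023, 0.258]
ft_force: [1.3, -1.3, 3.0]
grip_width: 0.0929
gripper_force: 1.5
```

```bash
python3 -c "
from h import *
where()"
```

```text
face xyz [-0.0813 -0.0016  0.0179] rot [ 0.003 -0.     0.004] F [ 2.4 -1.6  2.1] w 0.0929 q [-0.27 -0.4   2.11  0.27  0.97 -2.12]
```

Contact is being made with low force. Now I'll press it home and tune by force.

Call:
steer_hand(rows=[[[0.003, 0.001, 0.006], [0, 0, 0]], [[0.005, 0.001, 0.01], [0, 0, 0]], [[0.005, 0.001, 0.013], [0, 0, 0]], [[0.005, 0.001, 0.015], [0, 0, 0]]])

```text
time_s: 4.55
tcp_pos: [0.5647, -0.0587, 0.1221]
tcp_rot: [-0.089, 0.962, 0.023, 0.257]
ft_force: [-77.9, -9.3, 61.0]
grip_width: 0.0928
gripper_force: 46.4
```

```bash
python3 -c "
from h import *
where()
cv2.imwrite('pics/scene2.png',cv2.resize(manip.read_camera('scene')[160:320,230:430],None,fx=3.5,fy=3.5))"
```

```text
face xyz [-0.0863  0.0002  0.0056] rot [0.002 0.002 0.002] F [-37.3   5.2  92. ] w 0.0928 q [-0.26 -0.39  2.12  0.27  0.95 -2.12]
```

View pics/scene2.png

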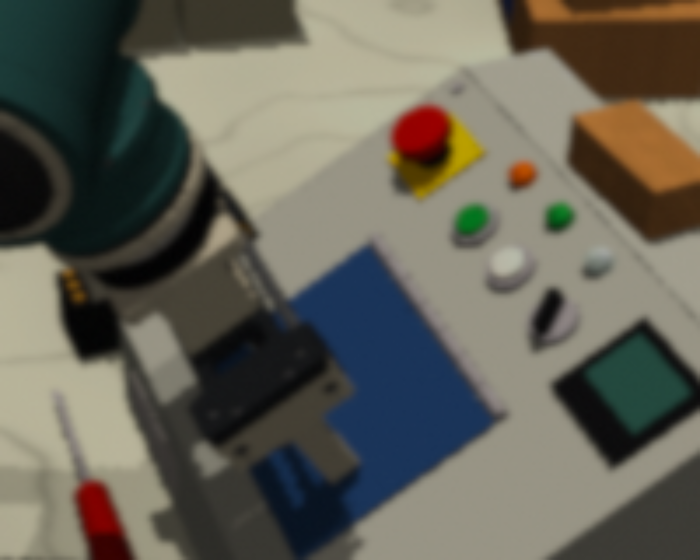

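The hatch is flat on the face with the fingers straddling the stud. I'll back off and look with the wrist camera.

Call:
steer_hand(rows=[[[0, 0, -0.015], [0, 0, 0]], [[0.01, 0, -0.05], [0, 0, 0]], [[0.02, 0, -0.08], [0, 0, 0]], [[0.02, 0, -0.08], [0, 0, 0]], [[0.02, 0, -0.08], [0, 0, 0]]])

```text
time_s: 5.1
tcp_pos: [0.5093, -0.069, 0.1794]
tcp_rot: [-0.088, 0.962, 0.023, 0.258]
ft_force: [-0.1, -0.4, -0.3]
grip_width: 0.0929
gripper_force: 0.0
```

```bash
python3 - <<'E'
from h import *
where();s=manip.observe();np.save("w3.npy",np.r_[s["tcp_pos"],s["tcp_rot"]])
cv2.imwrite("pics/wrist3.png",manip.read_camera("wrist"));cv2.imwrite("pics/top3.png",manip.read_camera("top"))
E
```

```text
face xyz [-0.1064  0.0004  0.0834] rot [ 0.003 -0.001  0.003] F [-0.3 -0.4 -0.2] w 0.0929 q [-0.33 -0.57  2.14  0.28  1.11 -2.15]
```

View pics/wrist3.png

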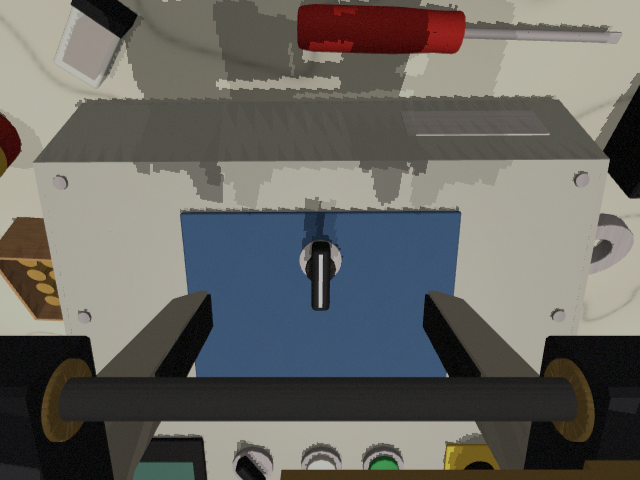

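The wrist view shows the hatch shut and the wing upright with its white line near (320,255–306). The free edge of the hatch is at row 211, columns 182–461.

```bash
python3 - <<'E'
from h import *
im=cv2.imread("pics/wrist3.png");g=cv2.cvtColor(im,cv2.COLOR_BGR2GRAY)[246:314,310:332]
ys,xs=np.where(g>140);
# white line is inside the black wing: keep the column band
k=(ys>4);P=np.c_[xs[k]+310,ys[k]+246];print(len(P),P.min(0),P.max(0),P.mean(0))
w=np.load("w3.npy");Rt=R.from_quat(w[3:]);p=manip.camera_params("wrist");H=p["hand_eye"]
X,Y,N=face();F=np.c_[X,Y,N]
def cast(px,zs):
    d=Rt.apply(H[:3,:3]@np.linalg.solve(p["mtx"],[*px,1]));o=w[:3]+Rt.apply(H[:3,3])
    o=(o-hinge)@F;d=d@F;return (o+d*(zs-o[2])/d[2]).round(4)
print("line ends",cast((320.5,P[:,1].min()),.0425),cast((320.5,P[:,1].max()),.0425),"mean",cast(P.mean(0),.0425))
for q in((320.5,241),(320.5,309.5)):print("wing end",cast(q,.0425))
print("edge corners",cast((182,211.5),.0055),cast((461,211.5),.0055),cast((321,262),.0055))
E
```

```text
193 [319 251] [331 307] [320.67875648 278.20207254]
line ends [-0.1207  0.003   0.0425] [-0.0889  0.003   0.0425] mean [-0.1055  0.0031  0.0425]
wing end [-0.1261  0.003   0.0425]
wing end [-0.0874  0.003   0.0425]
edge corners [-0.1345 -0.0799  0.0055] [-0.134   0.0874  0.0055] [-0.1024  0.0035  0.0055]
```

Everything agrees: the wing centre is at face (-0.105, 0.003) and the edge at -0.134. I'll go down to 1.5 mm above the collar and pinch.

Call:
steer_hand(rows=[[[-0.001, 0.003, 0.02], [0, 0, 0]], [[-0.001, 0.003, 0.04], [0, 0, 0]], [[-0.001, 0.003, 0.057], [0, 0, 0]], [[-0.001, 0.003, 0.057], [0, 0, 0]]], finger_gap=0.04)

```text
time_s: 5.6
tcp_pos: [0.5372, -0.0596, 0.1262]
tcp_rot: [-0.088, 0.963, 0.025, 0.255]
ft_force: [-0.4, 0.3, 0.8]
grip_width: 0.0657
gripper_force: 0.0
```

Call:
steer_hand(rows=[[[0, 0, 0], [0, 0, 0]], [[0, 0, 0], [0, 0, 0]], [[0, 0, 0], [0, 0, 0]], [[0, 0, 0], [0, 0, 0]], [[0, 0, 0], [0, 0, 0]], [[0, 0, 0], [0, 0, 0]], [[0, 0, 0], [0, 0, 0]], [[0, 0, 0], [0, 0, 0]]], finger_gap=0.002, force=25)

```text
time_s: 6.4
tcp_pos: [0.5379, -0.0618, 0.1303]
tcp_rot: [-0.088, 0.962, 0.022, 0.258]
ft_force: [1.7, -15.1, -0.6]
grip_width: 0.0097
gripper_force: 25.0
```

```bash
python3 -c "
from h import *
where()"
```

```text
face xyz [-0.1056  0.0022  0.0262] rot [ 0.005 -0.001  0.003] F [ -1.3 -15.2   0. ] w 0.0097 q [-0.29 -0.47  2.16  0.27  0.99 -2.14]
```

Call:
steer_hand(rows=[[[0, -0.0012, 0.003], [0, 0, 0]], [[0, -0.0012, 0.006], [0, 0, 0]], [[0, -0.0012, 0.009], [0, 0, 0]], [[0, -0.0012, 0.0115], [0, 0, 0]], [[0, -0.0012, 0.013], [0, 0, 0]], [[0, -0.0012, 0.013], [0, 0, 0]]])

```text
time_s: 7.0
tcp_pos: [0.5444, -0.0608, 0.119]
tcp_rot: [-0.088, 0.962, 0.023, 0.258]
ft_force: [-6.8, -5.3, 5.0]
grip_width: 0.0093
gripper_force: 25.0
```

```bash
python3 -c "
from h import *
where()"
```

```text
face xyz [-0.1056  0.0019  0.0131] rot [ 0.003 -0.     0.003] F [-4.1 -4.   8.2] w 0.0093 q [-0.28 -0.44  2.16  0.27  0.96 -2.14]
```

Call:
steer_hand(rows=[[[0, 0, 0.001], [0, 0, 0.1]], [[0, 0, 0.001], [0, 0, 0.22]], [[0, 0, 0.001], [0, 0, 0.34]], [[0, 0, 0.001], [0, 0, 0.46]], [[0, 0, 0.001], [0, 0, 0.58]], [[0, 0, 0.001], [0, 0, 0.7]], [[0, 0, 0.001], [0, 0, 0.82]], [[0, 0, 0.001], [0, 0, 0.94]], [[0, 0, 0.001], [0, 0, 1.06]], [[0, 0, 0.001], [0, 0, 1.18]]])

```text
time_s: 8.0
tcp_pos: [0.545, -0.0601, 0.1186]
tcp_rot: [0.464, 0.847, 0.164, 0.201]
ft_force: [-5.4, 1.2, 8.0]
grip_width: 0.0096
gripper_force: 25.0
```

```bash
python3 -c "
from h import *
where();print(manip.observe()['wrist_torque'])"
```

```text
face xyz [-0.1051  0.0025  0.0124] rot [ 1.000e-03 -2.000e-03  1.188e+00] F [-0.4  2.2  9.4] w 0.0096 q [-0.28 -0.44  2.16  0.28  0.96 -0.95]
[0.38613493 0.16962114 0.28453483]
```

Call:
steer_hand(rows=[[[0, 0, 0], [0, 0, 0.1]], [[0, 0, 0], [0, 0, 0.2]], [[0, 0, 0], [0, 0, 0.3]], [[0, 0, 0], [0, 0, 0.38]], [[0, 0, 0], [0, 0, 0.39]], [[0, 0, 0], [0, 0, 0.39]]])

```text
time_s: 8.6
tcp_pos: [0.5452, -0.06, 0.1189]
tcp_rot: [0.618, 0.742, 0.2, 0.166]
ft_force: [-4.8, 1.8, 8.2]
grip_width: 0.0096
gripper_force: 25.0
```

```bash
python3 -c "
from h import *
where();s=manip.observe();print(R.from_quat(s['tcp_rot']).inv().apply(s['wrist_torque']))"
```

```text
face xyz [-0.1047  0.0026  0.0126] rot [-0.    -0.003  1.574] F [0.4 2.7 9.3] w 0.0096 q [-0.28 -0.44  2.16  0.28  0.96 -0.57]
[-0.09113062  0.57607444 -0.04773368]
```

Call:
steer_hand(rows=[[[0, 0, -0.002], [0, 0, 0]], [[0, 0, -0.004], [0, 0, 0]], [[0, 0, -0.006], [0, 0, 0]], [[0, 0, -0.006], [0, 0, 0]]])

```text
time_s: 9.0
tcp_pos: [0.5422, -0.0606, 0.1241]
tcp_rot: [0.618, 0.742, 0.2, 0.166]
ft_force: [-1.2, 2.3, 6.3]
grip_width: 0.0099
gripper_force: 25.0
```

```bash
python3 -c "
from h import *
where()"
```

```text
face xyz [-0.1048  0.0025  0.0186] rot [ 0.    -0.003  1.573] F [2.5 2.5 5.9] w 0.0099 q [-0.28 -0.45  2.16  0.28  0.97 -0.57]
```

Call:
steer_hand(rows=[[[0, 0, 0], [0, 0, 0]], [[0, 0, 0], [0, 0, 0]], [[0, 0, 0], [0, 0, 0]], [[0, 0, 0], [0, 0, 0]]], finger_gap=0.03)

```text
time_s: 9.4
tcp_pos: [0.5417, -0.0608, 0.1228]
tcp_rot: [0.618, 0.743, 0.199, 0.166]
ft_force: [0.1, 0.2, -0.0]
grip_width: 0.0297
gripper_force: 0.0
```

Call:
steer_hand(rows=[[[0, 0, -0.02], [0, 0, 0]], [[0, 0, -0.05], [0, 0, 0]], [[0, 0, -0.08], [0, 0, 0]], [[0, 0, -0.09], [0, 0, 0]], [[0, 0, -0.09], [0, 0, 0]], [[0, 0, -0.09], [0, 0, 0]]])

```text
time_s: 10.0
tcp_pos: [0.4976, -0.069, 0.1997]
tcp_rot: [0.618, 0.743, 0.199, 0.165]
ft_force: [-0.9, 0.0, -1.5]
grip_width: 0.03
gripper_force: 0.0
```

```bash
python3 - <<'E'
from h import *
where()
cv2.imwrite("pics/wrist4.png",manip.read_camera("wrist"))
E
```

```text
face xyz [-0.1063  0.0026  0.1068] rot [ 2.000e-03 -1.000e-03  1.574e+00] F [-1.5  0.2 -0.8] w 0.03 q [-0.34 -0.61  2.13  0.27  1.17 -0.57]
```

View pics/wrist4.png

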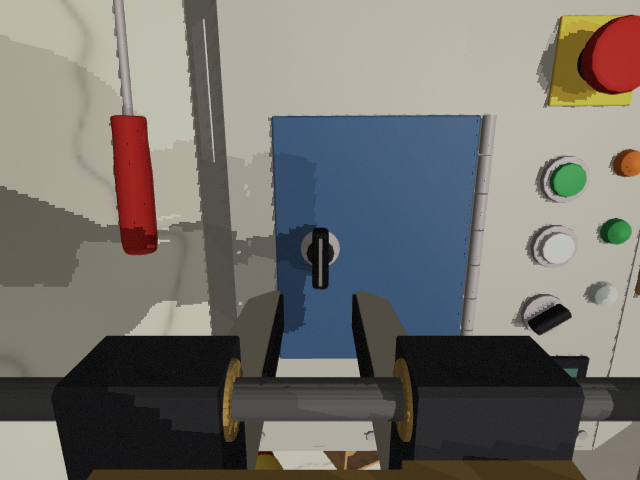

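The wing now lies along the hinge, with its white line at column 320 and rows 230–287. I'll check its height by parallax.

```bash
python3 - <<'E'
from h import *
p=manip.camera_params("wrist");H=p["hand_eye"];X,Y,N=face();F=np.c_[X,Y,N]
s=manip.observe();im=cv2.imread("pics/wrist4.png");w4=np.r_[s["tcp_pos"],s["tcp_rot"]]
def cast(w,px,zs):
    Rt=R.from_quat(w[3:]);d=Rt.apply(H[:3,:3]@np.linalg.solve(p["mtx"],[*px,1]));o=w[:3]+Rt.apply(H[:3,3])
    o=(o-hinge)@F;d=d@F;return (o+d*(zs-o[2])/d[2]).round(4)
def line(im,y0,y1):
    g=cv2.cvtColor(im,cv2.COLOR_BGR2GRAY)[y0:y1,318:324].mean(1);r=np.where(g>90)[0]+y0;return r.min(),r.max()
for nm,w,(a,b),zz in(("w3",np.load("w3.npy"),line(cv2.imread("pics/wrist3.png"),253,314),(.0425,)),("w4",w4,line(im,233,294),(.0315,.037,.0425))):
    print(nm,a,b)
    for z in zz:
        A,B=cast(w,(320.5,a),z),cast(w,(320.5,b),z);print(z,A,B,"len",np.linalg.norm(A-B).round(4),"mid",(A+B)[:2]/2)
# hatch face reference: hatch side rows/cols in w4
print("free edge",cast(w4,(275,250),.0055),"y- side",cast(w4,(376,116),.0055))
E
```

```text
Traceback (most recent call last):
ValueError: zero-size array to reduction operation minimum which has no identity
```

```bash
python3 - <<'E'
from h import *
p=manip.camera_params("wrist");H=p["hand_eye"];X,Y,N=face();F=np.c_[X,Y,N]
s=manip.observe();w4=np.r_[s["tcp_pos"],s["tcp_rot"]]
def cast(w,px,zs):
    Rt=R.from_quat(w[3:]);d=Rt.apply(H[:3,:3]@np.linalg.solve(p["mtx"],[*px,1]));o=w[:3]+Rt.apply(H[:3,3])
    o=(o-hinge)@F;d=d@F;return o+d*(zs-o[2])/d[2]
for f,w,y0,y1,zz in(("wrist3",np.load("w3.npy"),245,318,(.0425,)),("wrist4",w4,222,298,(.0315,.037,.0425))):
    g=cv2.cvtColor(cv2.imread(f"pics/{f}.png"),cv2.COLOR_BGR2GRAY)[y0:y1,319:323].max(1);print(f,y0,g.tolist())
    r=np.where(g>110)[0]+y0;r=r[(r>y0+7)];a,b=r.min(),r.max()
    for z in zz:
        A,B=cast(w,(320.5,a),z),cast(w,(320.5,b),z);print(a,b,z,"len",np.linalg.norm(A-B).round(4),"mid",((A+B)[:2]/2).round(4))
print("free edge",cast(w4,(275,250),.0055).round(4),"side",cast(w4,(376,116),.0055).round(4))
E
```

```text
wrist3 245 [10, 10, 15, 18, 14, 21, 25, 31, 38, 94, 186, 185, 185, 185, 186, 186, 186, 185, 185, 186, 186, 185, 186, 186, 185, 185, 186, 186, 186, 185, 186, 186, 186, 185, 186, 186, 186, 186, 186, 185, 185, 185, 186, 186, 185, 186, 186, 187, 186, 186, 186, 185, 185, 185, 185, 185, 186, 186, 186, 185, 187, 183, 150, 38, 36, 50, 83, 83, 82, 82, 84, 82, 83]
255 307 0.0425 len 0.0296 mid [-0.1056  0.0027]
wrist4 222 [83, 85, 84, 83, 81, 63, 12, 15, 14, 12, 13, 19, 24, 26, 26, 28, 52, 112, 112, 112, 111, 112, 112, 111, 110, 110, 111, 112, 112, 113, 111, 111, 110, 112, 111, 111, 111, 111, 112, 111, 111, 112, 112, 112, 111, 112, 111, 112, 111, 110, 111, 112, 112, 112, 112, 111, 112, 112, 111, 111, 110, 111, 110, 106, 61, 19, 28, 67, 82, 84, 82, 83, 83, 83, 81, 81]
239 283 0.0315 len 0.0284 mid [-0.104  0.002]
239 283 0.037 len 0.0277 mid [-0.104   0.0038]
239 283 0.0425 len 0.0271 mid [-0.1041  0.0056]
free edge [-0.1345  0.0016  0.0055] side [-0.0696  0.0875  0.0055]
```

The parallax height puts the wing top about 37 mm up in my face coordinates. That is about 5.5 mm pushed in, so the pin is seated in its notch. The 5.9 N read before release also fits the spring at that depth. The hatch is shut and the gripper is clear.

```bash
python3 -c "
from plant import manip
print(manip.hand_in())"
```

```text
the job is handed in; nothing more can be done
None
```

The hatch is shut and the stud is pushed in, turned a quarter turn clockwise and seated in its notch; the job was handed in at about 10 s with the gripper clear and the loose things never touched, though pressing the hatch home briefly put about 99 N on the wrist (limit 120 N).

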